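# Set the worn length stop and load the heat-sink bar

## Task

The heat-sink bar is to be sawn to the length shown by the red set mark on the small saw block. The length stop is too short and its rack and pinion is worn, so with the star knob wind the stop out a few millimetres past the mark first and then bring it back to finish exactly on the mark, moving only towards the saw cut, so that the play is taken up against the bar's push. Then lay the bar flat in the channel and slide it along until it is pressed home against the stop, firmly (some 5 to 10 N) but gently enough not to push the stop off its mark, let go and leave it there; move the stop by its knob only, and do not disturb the things lying about.

Things in the scene. Friction and masses are not known exactly. Their poses are not given: they have to be found in the camera images.
- saw_block: Low grey-green saw block fixed to the worktop, 60 mm wide (x), 255 mm long (y from -155 to +100 mm), base top 14 mm high. Origin: on the worktop under the saw cut, on the centre line of the feed channel. Its y axis runs along the channel: bars are fed towards -y, from the open +y end. A pale rule lies behind the back fence (+x side), beyond the saw cut.
- kerf (a point): Point on the channel floor at the saw cut, on the centre line, 16 mm above the worktop; axes as the block's. Channel 28 mm wide, its low front rail and back fence 6 mm high (22 mm above the worktop). At y = -6 and +6 mm four saw-guide pins 7 mm thick stand beside the channel, 30 mm apart inside, up to 44 mm above the worktop.
- stop_index (a point): Middle of the stop's front face, which the bar butts against (faces +y), 27 mm above the worktop; axes as the block's. The black index line on the stop's arm over the rule lies in the plane of this face. At the start it is about 38 mm from the saw cut.
- stop_slide: The length stop: steel block 27 mm wide, 18 mm long, reaching 36 mm above the worktop, sliding along y in the channel beyond the saw cut; origin on the channel floor under its front face. It takes about 2 N to slide it through the play; once the play is taken up the stiff knob holds it up to about 14 N. It can go 42 mm out from its start.
- set_mark (a point): Tip of the red clip on the rule, 18.5 mm above the worktop; axes as the block's. The stop is on the mark when stop_index and set_mark have the same y along the block. The mark lies 4 to 22 mm farther from the saw cut (-y) than the stop at the start.
- knob_top (a point): Centre of the top of the black star knob, 53 mm above the worktop, on the knob's vertical axis (x = +14, y = -128 mm of the block); turns with the knob. The knob is about 32 mm across and 16 mm high (37 to 53 mm above the worktop); under it a housing 36 x 40 mm reaches to 32 mm.
- pinion: The knob's shaft, on the same axis, 30 mm above the worktop. Turned counter-clockwise seen from above it drives the stop away from the saw cut, 14 mm a radian; clockwise brings it back. About 4 mm (0.29 rad) of play must be turned through, the stop standing still, at each reversal; its state at the start is unknown. Turning takes about 0.25 N m.
- fin_bar: Black finned aluminium bar with bare sawn ends, 24 mm wide (x), 22 mm high, about 0.15 kg, lying fins up behind the saw block within 0.5 rad of its direction. Cut by eye, it is 127 to 133 mm long (y); origin on its underside, 65 mm from its +y end and so 62 to 68 mm, not known exactly, from its -y end. Loaded, the origin is 16 mm above the worktop.
- big_cap: Bystander: blue capacitor, 25 mm across, 44 mm high, standing; origin at its underside.
- relay_clear: Bystander: clear relay, 28 x 21 x 36 mm; origin at its underside.
- pcb_supply: Bystander: small green circuit board, 52 x 69 x 16 mm; origin at its underside.

How it is judged:
On the way, in this order (a step that is already met when the one before it is completed fails the run):
1. the stop has been wound out past the mark, at least 1.5 mm beyond it as seen from the saw cut (y of stop_index in the frame of set_mark below -0.0015 m), for 0.1 s.
2. the stop has been brought back onto the mark, within 1.5 mm (y of stop_index in the frame of set_mark between -0.0015 and 0.0015 m), for 0.2 s.
3. the bar, in the channel, is pressed against the stop with more than 4 N while the stop is on the mark (all of step 2 and contact force between fin_bar and stop_slide above 4 N and y of fin_bar in the frame of stop_index between 0.0605 and 0.0695 m and x of fin_bar in the frame of kerf between -0.004 and 0.004 m and z of fin_bar in the frame of kerf between -0.003 and 0.003 m and angle between the y axis of fin_bar and the y axis of saw_block, either way round below 0.06 rad and angle between fin_bar's own z axis and vertical below 0.06 rad), for 0.2 s.
At the end, for the whole second after the job is handed in: The stop's index is within 1.5 mm of the red mark; the bar lies flat in the channel (within 4 mm of its centre line, 3 mm of its floor, 0.06 rad of its direction), pushed up to the stop (its origin 60.5 to 69.5 mm from the stop's face, whatever its length), at rest and released (all of step 2 and y of fin_bar in the frame of stop_index between 0.0605 and 0.0695 m and x of fin_bar in the frame of kerf between -0.004 and 0.004 m and z of fin_bar in the frame of kerf between -0.003 and 0.003 m and angle between the y axis of fin_bar and the y axis of saw_block, either way round below 0.06 rad and angle between fin_bar's own z axis and vertical below 0.06 rad and linear speed of fin_bar below 0.01 m/s); the robot touches nothing.
It fails at once if the bar is pressed against the stop with more than 15 N (contact force between fin_bar and stop_slide above 15 N).
It fails at once if the fingers or the arm push the stop itself (more than 2 N) (contact force between any of the fingers, the arm and stop_slide above 2 N).
It fails at once if a bystander is moved more than 15 mm (distance of any of big_cap, relay_clear, pcb_supply from where it was at the start of the episode above 0.015 m).
It also fails if it takes over 58 s, if anything falls off the work surface, if the arm or the gripper's body presses on something with over 40 N, if the wrist force passes 120 N, or if a joint passes its speed limit or range.

## Robot

A 7-joint arm with a two-finger parallel gripper is mounted at the origin on a cart in front of the work surface, level with it; the furniture and walls round the work are solid. World frame = base frame: x ahead of the robot, y to its left, z up, the work surface at z = 0. Lengths are in m, angles in rad, forces in N, time in s.
With the tool pointing down it reaches from about 0.425 to 0.925 m from the base axis. Payload 6.8 kg.
Tool frame: the origin (TCP) lies on the mounting face of the last link; the fingertips stand 173 mm ahead of it and the grasp point (between the pads) lies 155 mm ahead of it; z points along the fingers, y is the line along which they close (so a half turn about z gives the same grasp; the last joint's range is limited). The gripper opens to 85 mm and grips with 20 to 120 N. Pads are 22 mm wide; open, the fingers measure 114 mm over their backs; the gripper's body (76 mm by 85 mm) begins 54 mm behind the grasp point. The pads swing forward as they close: fully open they stand 13 mm farther back than shut.
Start: joints at [1.129, 0.477, 0.022, 1.555, -0.011, 1.109, -0.083], TCP at [0.221, -0.638, 0.405] pointing down, gripper open.
Joint ranges: [-2.96, 2.96], [-0.34, 2.1], [-1.41, 1.46], [0.24, 2.44], [-1.37, 4.51], [0.17, 1.92], [-2.96, 2.96]. Speed limits (rad/s): [2.39, 2.39, 3.14, 3.14, 3.14, 3.14, 3.14].

## Interface

Orientations are given as a unit quaternion [w, x, y, z].
In Python, from station import bot gives the robot as it stands. The module is installed in compiled form; this text tells all that it offers.
- The arm moves only by the shell command python3 -m pendant 'ROWS' [FORCE]. ROWS is JSON, a list of rows, each a list of 5 numbers: the finger opening in m, from 0 to 0.0854, then the shift along the tool's x, y, z in m, then the turn about the tool's z in degrees. In form: [[jaw, x, y, z, yaw], ...]. A call has 1 to 12 rows; each row shifts and turns the commanded pose from where the row before left it, along the tool's axes as they then stand; what a row does not reach is not made up. A row lasts 1/12 s, in which the tool goes at most 41.7 mm and 7.16 degrees, less where a joint would pass 70% of its speed; a pose out of reach is approached as far as the arm can. A call with a gripper value outside its range is refused whole. The fingers move at their own pace and stop on an object; FORCE is the grip in N (left out, the last holds). Time passes only in rows, so rows that do not move let the fingers close. It gives the time, the measured TCP pose, the force, the opening and the grip force at its end, in the units of the state.
- bot.get_obs(): the state, without advancing time (a new reading comes with each control period).
- bot.read_camera(name): name is "scene" or "top"; returns (picture, depth): 480x640x3 uint8, blue, green, red; 480x640 float32, m along the optical axis (not along the pixel's ray), 0 where there is no reading.
- bot.camera_model(name): a dict with "intrinsics" (3x3 intrinsics, pixels), "R" (3x3) and "t" (3): a world point X has camera coordinates R X + t. Camera axes: x right, y down, z forward; pixel columns grow to the right and rows downward; lengths in m; the calibration is good to about 2 mm. A picture is of the moment at which its call begins. camera_model takes no time and is no camera call.
- bot.hand_in(): hands the job in; it is judged then, once.
Trained networks look in the newest picture that a camera, given by its name, has taken for a name from the list of things; names that differ only in an ending like _2 or _b are one class to them, and where a whole thing is asked for, a point or a joint stands for the part that bears it (a point fixed in the world has none). Each returns a list of dicts, best first, with "score" (0 to 1); they miss things now and then, are a little off and sometimes report something else, mostly with a low value. They report only what shows in the picture. A call takes as long as a camera call.
- bot.boxes_of(name, camera): "at" ([column, row] in pixels, amid what is visible of it).
- bot.trace(name, camera): "mask" (480x640 bool, what is visible of it) and "at" ([column, row] in pixels, amid what is visible of it).
- bot.pinpoint(name, camera): "at" ([column, row] in pixels: a listed point, or the origin of a listed thing).
The state is a dict: "t": time; "q": joint angles; "joint_vel": joint speeds; "joint_torque": joint torques, N m; "eef_pos": TCP position; "tool_rot": TCP orientation; "contact_force": force on the tool from outside, world axes, zero at the start; "torque": the same for the moment, N m; "gripper_width": opening from 0.0 (shut) to 1.0 (fully open); "grasp_force": force on a finger pad.
Only numpy, scipy, OpenCV 4.12 (cv2) and the standard library are available. Lean on these libraries where they do the work, as an engineer would, in place of code of your own. Each camera call takes 0.05 s, during which the arm holds its last target. There are 200 camera calls.

## Working session

There is one attempt and no reset: what is moved stays moved. The work goes in short steps, Python scripts to look and compute and a shell command to move; the robot and the scene stay as the last step left them, time stands still between calls to the robot, and variables do not carry over. Pictures are saved under pics/ and viewed, at most 12 in all, crops included, and the job is handed in when it is done.

```bash
mkdir -p pics; cat > h.py <<'E'
import numpy as np, cv2
from station import bot
def ray(cam,px):
    m=bot.camera_model(cam);K=np.array(m["intrinsics"]);R=np.array(m["R"]);t=np.array(m["t"]).ravel()
    d=R.T@(np.linalg.inv(K)@np.array([px[0],px[1],1.]));return -R.T@t,d
def atz(cam,px,z):
    c,d=ray(cam,px);return c+d*(z-c[2])/d[2]
def proj(cam,X):
    m=bot.camera_model(cam);p=np.array(m["intrinsics"])@(np.array(m["R"])@np.array(X)+np.array(m["t"]).ravel());return p[:2]/p[2]
E
python3 - <<'E'
from h import *
np.set_printoptions(precision=4,suppress=True)
o=bot.get_obs();print(o)
Z=dict(saw_block=0,kerf=.016,stop_index=.027,set_mark=.0185,knob_top=.053,fin_bar=0,big_cap=0,relay_clear=0,pcb_supply=0)
for c in("top","scene"):
    im,d=bot.read_camera(c);cv2.imwrite(f"pics/{c}0.png",im)
    print(c,ray(c,(320,240)))
    for n,z in Z.items():
        for r in bot.pinpoint(n,c)[:2]:print(n,r["score"],np.array(r["at"]),atz(c,r["at"],z))
E
```

```text
{'t': 0.0, 'q': array([ 1.1289,  0.4778,  0.0223,  1.5564, -0.0115,  1.1093, -0.0831]), 'joint_vel': array([-0.002 ,  0.0014,  0.0003, -0.001 , -0.0009, -0.    , -0.0015]), 'joint_torque': array([ -0.0004, -59.6468,   1.6079, -28.1202,   0.0124,   0.0093,
        -0.0001]), 'eef_pos': array([ 0.2211, -0.6375,  0.4037]), 'tool_rot': array([-0.0009,  0.9861,  0.1661, -0.0002]), 'contact_force': array([ 0.2   , -0.4366,  0.0514]), 'torque': array([-0.0251,  0.046 , -0.0405]), 'grasp_force': 0.0, 'gripper_width': 1.0032409242032754}
top (array([ 0.4987, -0.3047,  1.0567]), array([ 0.0811,  0.0514, -0.9956]))
saw_block 0.89 [289.1 311.2] [ 0.4628 -0.1935  0.    ]
kerf 0.78 [287.4 311.1] [ 0.4636 -0.1923  0.016 ]
kerf 0.49 [363.2 285.5] [ 0.5036 -0.3226  0.016 ]
stop_index 0.6 [308.  305.3] [ 0.4728 -0.2285  0.027 ]
set_mark 0.51 [320.3 286.4] [ 0.5041 -0.2496  0.0185]
knob_top 0.75 [365.1 290.8] [ 0.4947 -0.3248  0.053 ]
knob_top 0.53 [288.3 308.3] [ 0.4694 -0.1979  0.053 ]
fin_bar 0.79 [347.6 236.1] [ 0.5902 -0.2983  0.    ]
relay_clear 0.7 [440.1 311.9] [ 0.4551 -0.4532  0.    ]
pcb_supply 0.81 [442.9 271.6] [ 0.524  -0.4609  0.    ]
scene (array([-0.0648,  0.2365,  0.5305]), array([ 0.6781, -0.5662, -0.4688]))
saw_block 0.96 [313.7 348.7] [ 0.4652 -0.1922  0.    ]
stop_index 0.65 [414.5 262.8] [ 0.5024 -0.4351  0.027 ]
stop_index 0.62 [329.4 316.1] [ 0.4803 -0.234   0.027 ]
set_mark 0.37 [322.6 309.9] [ 0.5078 -0.2447  0.0185]
knob_top 0.52 [364.2 278.4] [ 0.4909 -0.3111  0.053 ]
fin_bar 0.68 [314.4 287.7] [ 0.5845 -0.2927  0.    ]
fin_bar 0.34 [443.7 287.7] [ 0.4493 -0.4469  0.    ]
big_cap 0.68 [265.1 259.4] [ 0.7108 -0.2868  0.    ]
relay_clear 0.77 [441.2 288.3] [ 0.4507 -0.4426  0.    ]
pcb_supply 0.62 [412.3 265.6] [ 0.5289 -0.4613  0.    ]
```

View pics/top0.png

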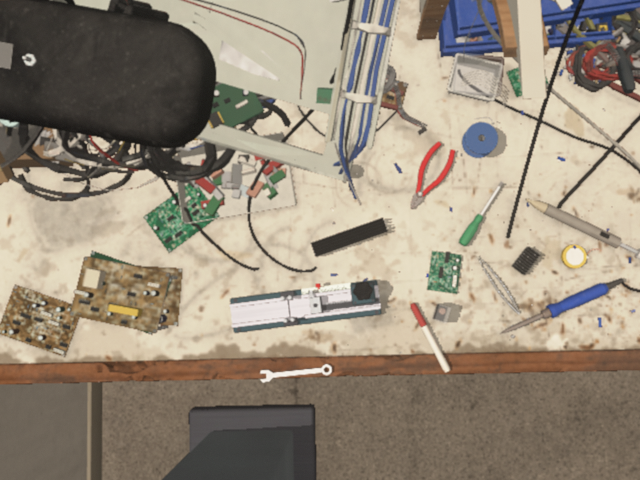

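View pics/scene0.png

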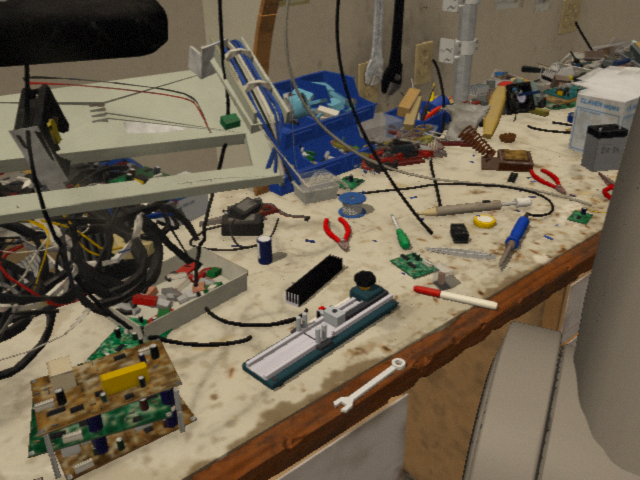

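The top view shows the block along row ~305 (columns 232–380), with the knob at (365,291), the red clip at about (319,287) and the bar at (350,237). The relay, board and cap stand well clear. Next I rectify the block and bar regions to measure them more finely.

```bash
cat >> h.py <<'E'
np.set_printoptions(precision=4,suppress=True)
def P(n,cam,z,k=4,near=None,rad=.05):
    L=[]
    for _ in range(k):
        bot.read_camera(cam)
        for r in bot.pinpoint(n,cam):
            X=atz(cam,r["at"],z)
            if near is None or np.hypot(*(X[:2]-near[:2]))<rad: L.append(X);break
    return np.median(L,axis=0) if L else None, np.array(L)
def rect(cam,im,O,yaw,z,ylo,yhi,xlo,xhi,s):
    # output: columns along -y from yhi to ylo, rows along -x from xhi to xlo ; s px per m
    ex=np.array([np.cos(yaw),np.sin(yaw),0]);ey=np.array([-np.sin(yaw),np.cos(yaw),0])
    W=int((yhi-ylo)*s);H=int((xhi-xlo)*s)
    c=[(yhi,xhi),(ylo,xhi),(ylo,xlo),(yhi,xlo)]
    src=np.float32([proj(cam,np.array([O[0],O[1],z])+ex*x+ey*y) for y,x in c])
    M=cv2.getPerspectiveTransform(src,np.float32([(0,0),(W,0),(W,H),(0,H)]))
    return cv2.warpPerspective(im,M,(W,H),flags=cv2.INTER_CUBIC)
E
python3 - <<'E'
from h import *
k,_=P("kerf","top",.016,3,np.array([.4636,-.1923]));kn,_=P("knob_top","top",.053,3,np.array([.4947,-.3248]))
sb,_=P("saw_block","top",0,3)
print(k,kn,sb)
v=kn-k;yaw=np.arctan2(v[1],v[0])-np.arctan2(-128,14);print("yaw",yaw,"len",np.hypot(v[0],v[1]))
ey=np.array([-np.sin(yaw),np.cos(yaw)])
for n,z,p in(("stop_index",.027,(.4728,-.2285)),("set_mark",.0185,(.5041,-.2496))):
    for c in("top","scene"):
        m,L=P(n,c,z,3,np.array(p),.03)
        if m is not None:print(n,c,m,"y:",(L[:,:2]-k[:2])@ey)
out=[]
for c in("top","scene"):
    im,d=bot.read_camera(c)
    out.append(rect(c,im,k,yaw,.0185,-.115,.045,-.03,.045,5000))
    for r in bot.trace("fin_bar",c)[:1]:
        m=r["mask"].astype(np.uint8);q=np.argwhere(m)[:,::-1]
        W=np.array([atz(c,p,.022 if c=="top" else .011)[:2] for p in q])
        b=cv2.minAreaRect((W*1000).astype(np.float32));print("bar",c,r["score"],b,np.round(cv2.boxPoints(b),1).tolist())
    if c=="top":
        dd=d
        for px in((348,237),(100,80),(250,440),(300,160),(370,100)):print(px,dd[px[1],px[0]],atz(c,px,0),ray(c,px)[0]+ray(c,px)[1]*dd[px[1],px[0]])
cv2.imwrite("pics/r0.png",cv2.resize(np.vstack(out),(800,750))[:, :][0:750]) 
cv2.imwrite("pics/r0.png",cv2.resize(np.vstack(out),(640,600)))
E
```

```text
[ 0.4695 -0.1919  0.016 ] [ 0.5011 -0.3205  0.053 ] [ 0.4657 -0.1949  0.    ]
yaw 0.1315401995969876 len 0.13242789326215654
stop_index top [ 0.4729 -0.2295  0.027 ] y: [-0.0389 -0.0378 -0.0376]
stop_index scene [ 0.4758 -0.2289  0.027 ] y: [-0.0422 -0.035  -0.0375]
set_mark top [ 0.5022 -0.2464  0.0185] y: [-0.0611 -0.0579 -0.0561]
set_mark scene [ 0.5069 -0.2411  0.0185] y: [-0.0585 -0.0537 -0.0531]
bar top 0.87 ((587.6915893554688, -299.2028503417969), (27.880645751953125, 132.47601318359375), 18.12094497680664) [[553.7999877929688, -240.60000610351562], [595.0, -366.5], [621.5, -357.79998779296875], [580.2999877929688, -231.89999389648438]]
(348, 237) 1.0466446 [ 0.5886 -0.299   0.    ] [ 0.5875 -0.2991  0.0135]
(100, 80) 0.63990396 [0.886  0.1403 0.    ] [ 0.7243 -0.0455  0.4413]
(250, 440) 1.5994339 [ 0.2467 -0.1224  0.    ] [ 0.1098 -0.0233 -0.5743]
(300, 160) 0.8966731 [ 0.7275 -0.2182  0.    ] [ 0.6896 -0.2325  0.1749]
(370, 100) 0.7809651 [ 0.8313 -0.345   0.    ] [ 0.7393 -0.3338  0.2923]
bar scene 0.86 ((592.279296875, -298.6593017578125), (45.04372024536133, 164.0054473876953), 17.86161231994629) [[545.7000122070312, -227.5], [596.0, -383.6000061035156], [638.9000244140625, -369.79998779296875], [588.5999755859375, -213.6999969482422]]
```

View pics/r0.png

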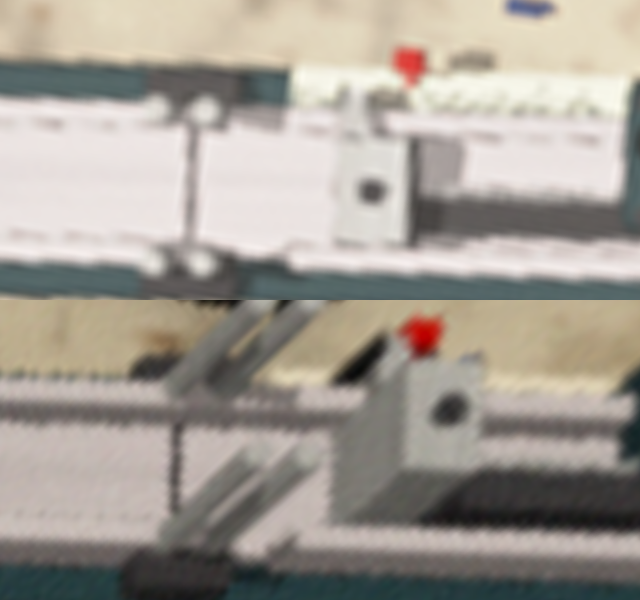

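The top crop shows the kerf line at column 190, the stop front near column 342, the red tip at column 411, and rails sloping about 0.03 rad, so the yaw estimate is slightly high. I'll refine yaw, knob, stop edge and mark.

```bash
cat >> h.py <<'E'
def red(cam,O,yaw,im):
    "y,x of red clip tip(min x) in block frame, rectified at z .0185"
    s=8000;r=rect(cam,im,O,yaw,.0185,-.075,-.035,.005,.05,s).astype(int)
    m=((r[:,:,2]-np.maximum(r[:,:,1],r[:,:,0]))>60)
    q=np.argwhere(m)
    if len(q)<20:return None
    lo=q[:,0].max();t=q[q[:,0]>lo-8];a=q
    return -.035-t[:,1].mean()/s, .05-lo/s, -.035-a[:,1].mean()/s
E
python3 - <<'E'
from h import *
im,d=bot.read_camera("top")
yaw=.1315;O=np.array([.4683,-.1946])
r=bot.trace("saw_block","top")[0];m=r["mask"].astype(np.uint8)
q=np.argwhere(m)[:,::-1];W=np.array([atz("top",p,.014)[:2] for p in q])
b=cv2.minAreaRect((W*1000).astype(np.float32));print(b)
g=cv2.cvtColor(rect("top",im,O,yaw,.022,-.15,.1,-.04,.04,4000),cv2.COLOR_BGR2GRAY)
L=cv2.HoughLinesP(cv2.Canny(cv2.GaussianBlur(g,(0,0),3),15,45),1,np.pi/720,80,minLineLength=200,maxLineGap=30)
for l in L[:,0]:
    a=np.arctan2(l[3]-l[1],l[2]-l[0])
    if abs(a)<.15:print(l,round(a,4),"x at y=0:",.04-(l[1]+np.tan(a)*(400-l[0]))/4000)
m=bot.trace("knob_top","top")
for r in m[:2]:
    q=np.argwhere(r["mask"])
    W=np.array([atz("top",p[::-1],.053)[:2] for p in q]);b=cv2.minEnclosingCircle((W*1000).astype(np.float32));print("knob",r["score"],len(q),W.mean(0),b)
# dark blob
s=4000;k=rect("top",im,O,.1,.053,-.16,-.09,-.02,.05,s).max(2);k=cv2.GaussianBlur(k,(0,0),4)
mm=(k<45).astype(np.uint8);n,lab,st,ce=cv2.connectedComponentsWithStats(mm)
for i in range(1,n):
    if st[i,4]>2000:
        y=-.09-ce[i][0]/s;x=.05-ce[i][1]/s;print("dark",st[i],y,x,O+np.array([np.cos(.1)*x-np.sin(.1)*y,np.sin(.1)*x+np.cos(.1)*y]))
print(red("top",O,.1,im))
E
```

```text
Traceback (most recent call last):
  File "h.py", line 7, in atz
    c,d=ray(cam,px);return c+d*(z-c[2])/d[2]
        ~~~^^^^^^^^
  File "h.py", line 4, in ray
    m=bot.camera_model(cam);K=np.array(m["intrinsics"]);R=np.array(m["R"]);t=np.array(m["t"]).ravel()
ValueError: time passes only in moves, steps and waits
```

```bash
sed -i 's/^from station import bot/from station import bot\nfrom functools import lru_cache\n@lru_cache(None)\ndef CM(c): return bot.camera_model(c)/; s/m=bot.camera_model(cam)/m=CM(cam)/' h.py
cat > m.py <<'E'
from h import *
im,d=bot.read_camera("top")
yaw=.1315;O=np.array([.4683,-.1946])
r=bot.trace("saw_block","top")[0];m=r["mask"].astype(np.uint8)
q=np.argwhere(m)[:,::-1];W=np.array([atz("top",p,.014)[:2] for p in q])
b=cv2.minAreaRect((W*1000).astype(np.float32));print(b)
g=cv2.cvtColor(rect("top",im,O,yaw,.022,-.15,.1,-.04,.04,4000),cv2.COLOR_BGR2GRAY)
L=cv2.HoughLinesP(cv2.Canny(cv2.GaussianBlur(g,(0,0),3),15,45),1,np.pi/720,80,minLineLength=200,maxLineGap=30)
for l in L.reshape(-1,4):
    a=np.arctan2(l[3]-l[1],l[2]-l[0])
    if abs(a)<.15:print(l,round(a,4),"x at y=0:",.04-(l[1]+np.tan(a)*(400-l[0]))/4000)
m=bot.trace("knob_top","top")
for r in m[:2]:
    q=np.argwhere(r["mask"])
    W=np.array([atz("top",p[::-1],.053)[:2] for p in q]);b=cv2.minEnclosingCircle((W*1000).astype(np.float32));print("knob",r["score"],len(q),W.mean(0),b)
s=4000;k=rect("top",im,O,.1,.053,-.16,-.09,-.02,.05,s).max(2);k=cv2.GaussianBlur(k,(0,0),4)
mm=(k<45).astype(np.uint8);n,lab,st,ce=cv2.connectedComponentsWithStats(mm)
for i in range(1,n):
    if st[i,4]>2000:
        y=-.09-ce[i][0]/s;x=.05-ce[i][1]/s;print("dark",st[i],y,x,O+np.array([np.cos(.1)*x-np.sin(.1)*y,np.sin(.1)*x+np.cos(.1)*y]))
print(red("top",O,.1,im))
E
python3 m.py
```

```text
((472.42254638671875, -221.28977966308594), (59.78370666503906, 255.4073486328125), 5.7390923500061035)
[504 241 990 256] 0.0309 x at y=0: -0.01944753086419753
[268 271 494 278] 0.031 x at y=0: -0.02877212389380531
[760 287 991 295] 0.0346 x at y=0: -0.02863311688311688
[551 244 999 258] 0.0312 x at y=0: -0.0198203125
[338 275 762 286] 0.0259 x at y=0: -0.02915212264150944
[ 77  27 492  41] 0.0337 x at y=0: 0.030525903614457832
[  6 227 338 236] 0.0271 x at y=0: -0.01942018072289156
[149  28 357  35] 0.0336 x at y=0: 0.030888221153846155
[121  69 499  81] 0.0317 x at y=0: 0.020535714285714286
[140  68 505  79] 0.0301 x at y=0: 0.02104109589041096
[720 286 978 293] 0.0271 x at y=0: -0.02932945736434108
[ 30  26 230  33] 0.035 x at y=0: 0.030262499999999998
[  2 226 271 233] 0.026 x at y=0: -0.019089219330855015
[100 266 341 274] 0.0332 x at y=0: -0.028989626556016605
knob 0.71 251 [ 0.4957 -0.3194] ((495.8677062988281, -319.4801330566406), 15.146061897277832)
(np.float64(-0.05420157657657658), np.float64(0.027000000000000003), np.float64(-0.05375891399020141))
```

```bash
python3 -m pendant '[[0.06,0.0303,-0.0175,0.0085,0],[0.06,0.0303,-0.0175,0.0085,0],[0.06,0.0303,-0.0175,0.0085,0],[0.06,0.0303,-0.0175,0.0085,0],[0.06,0.0303,-0.0175,0.0085,0],[0.06,0.0303,-0.0175,0.0085,0],[0.06,0.0303,-0.0175,0.0085,0],[0.06,0.0303,-0.0175,0.0085,0],[0.06,0.0303,-0.0175,0.0085,0],[0.06,0.0303,-0.0175,0.0085,0],[0.06,0.0303,-0.0175,0.0085,0],[0.06,0.0303,-0.0175,0.0085,0]]' 80; python3 -c "
from h import *
o=bot.get_obs();print(o['t'],o['q'],o['eef_pos'],o['tool_rot'],o['contact_force'])"
```

```text
t: 4.55
eef_pos: [0.4968, -0.3189, 0.3025]
tool_rot: [0.0, 0.986, 0.166, 0.0]
contact_force: [1.2, 0.4, -0.4]
gripper_width: 0.704
grasp_force: 0.0
4.55 [ 0.5387  0.4561 -0.0953  1.8498  0.0565  0.8377 -0.8221] [ 0.4968 -0.3189  0.3025] [0.0002 0.9861 0.166  0.0002] [ 1.1837  0.4074 -0.3606]
```

```bash
python3 -m pendant '[[0.06,-0.0013,0.0006,0.0245,0],[0.06,0,0,0.030,0],[0.06,0,0,0.030,0],[0.06,0,0,0.010,0],[0.02,0,0,0,0],[0.02,0,0,0,0],[0.02,0,0,0,0],[0.02,0,0,0,0],[0.02,0,0,0,0],[0.02,0,0,0,0]]' 80; python3 - <<'E'
from h import *
O=np.array([.4692,-.1943]);yaw=.1005
out=[]
for c in("top","scene"):
    im,d=bot.read_camera(c);cv2.imwrite(f"pics/{c}1.png",im)
    out.append(rect(c,im,O,yaw,.0185,-.155,.005,-.03,.045,5000))
cv2.imwrite("pics/r1.png",cv2.resize(np.vstack(out),(640,600)))
E
```

```text
t: 5.38
eef_pos: [0.4945, -0.3196, 0.2096]
tool_rot: [-0.001, 0.986, 0.167, -0.001]
contact_force: [-3.3, 6.7, 0.2]
gripper_width: 0.33
grasp_force: 78.8
```

View pics/r1.png

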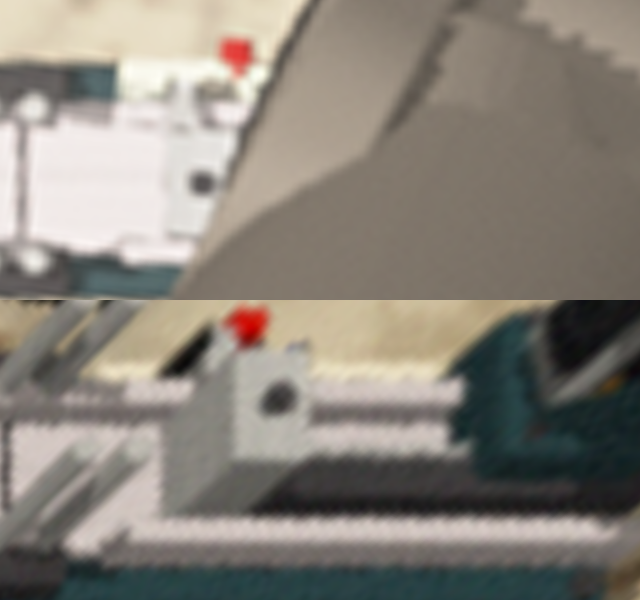

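The grip holds the knob at 28 mm opening. The scene strip shows the stop top with its hole at (280,400), and the mark tip shows in the top strip at column 237. Now I wind out 84°.

```bash
cat >> h.py <<'E'
O=np.array([.4692,-.1943]);YAW=.1005
def gray(c,im,z,y0,y1,x0,x1,s=8000): return cv2.cvtColor(rect(c,im,O,YAW,z,y0,y1,x0,x1,s),cv2.COLOR_BGR2GRAY)
def track(c,im,ref):
    "shift of stop along -y (m) between ref and im"
    xr=(-.011,.012) if c=="scene" else (-.004,.026)
    T=gray(c,ref,.036 if c=="scene" else .030,*((-.057,-.037) if c=="scene" else (-.046,-.034)),*xr)
    S=gray(c,im,.036 if c=="scene" else .030,-.095,-.03,*xr)
    r=cv2.matchTemplate(S,T,cv2.TM_CCOEFF_NORMED)
    i=int(r[0].argmax());f=r[0];o=0
    if 0<i<len(f)-1:o=.5*(f[i-1]-f[i+1])/(f[i-1]-2*f[i]+f[i+1])
    y0=-.03-(i+o)/8000; t0=-.037 if c=="scene" else -.034
    return (t0-y0)*1000, f[i]
E
python3 -m pendant '[[0.02,0,0,0,-7],[0.02,0,0,0,-7],[0.02,0,0,0,-7],[0.02,0,0,0,-7],[0.02,0,0,0,-7],[0.02,0,0,0,-7],[0.02,0,0,0,-7],[0.02,0,0,0,-7],[0.02,0,0,0,-7],[0.02,0,0,0,-7],[0.02,0,0,0,-7],[0.02,0,0,0,-7]]'; python3 - <<'E'
from h import *
out=[]
for c in("top","scene"):
    r0=cv2.imread(f"pics/{c}0.png");im,d=bot.read_camera(c);cv2.imwrite(f"pics/{c}2.png",im)
    print(c,track(c,im,r0),track(c,cv2.imread(f"pics/{c}1.png"),r0),red(c,O,YAW,im),red(c,O,YAW,r0))
    for z,a in((.036,r0),(.036,im)):
        p=cv2.GaussianBlur(gray(c,a,z,-.075,-.025,-.009,-.001),(0,0),4).mean(0);g=np.diff(p);i=np.argsort(-abs(g))[:1]
        pk=[j for j in range(5,len(g)-5) if abs(g[j])==abs(g[j-5:j+6]).max() and abs(g[j])>.3]
        print([(round(-25-j/8,2),round(g[j],1)) for j in pk])
    out.append(rect(c,im,O,YAW,.0185,-.155,.005,-.03,.045,5000))
cv2.imwrite("pics/r2.png",cv2.resize(np.vstack(out),(640,600)))
E
```

```text
t: 6.48
eef_pos: [0.4964, -0.3208, 0.2097]
tool_rot: [0.002, 0.62, 0.785, 0.001]
contact_force: [7.2, 2.7, -12.8]
gripper_width: 0.328
grasp_force: 79.6
top (np.float32(48.77478), np.float32(0.62321556)) (np.float32(0.072039664), np.float32(0.9976328)) (np.float64(-0.05469026548672567), np.float64(0.026125000000000002), np.float64(-0.053999189408268033)) (np.float64(-0.054469017094017094), np.float64(0.026125000000000002), np.float64(-0.05398261612021858))
[(-37.62, np.float64(-0.7)), (-40.0, np.float64(0.4)), (-43.5, np.float64(-1.4)), (-44.38, np.float64(-1.4)), (-49.5, np.float64(1.6)), (-49.62, np.float64(1.6)), (-55.5, np.float64(-5.9)), (-59.25, np.float64(0.5)), (-64.0, np.float64(1.0)), (-64.12, np.float64(1.0))]
[(-53.25, np.float64(0.3)), (-55.5, np.float64(-0.5)), (-60.0, np.float64(-5.5)), (-63.12, np.float64(2.3))]
scene (np.float32(19.027761), np.float32(0.9799713)) (np.float32(0.024992973), np.float32(0.9980913)) (np.float64(-0.05213895939086295), np.float64(0.027875000000000004), np.float64(-0.05372516761572374)) (np.float64(-0.056760752688172045), np.float64(0.033875), np.float64(-0.05711935614496862))
[(-30.12, np.float64(-0.4)), (-35.25, np.float64(2.2)), (-42.0, np.float64(-0.3)), (-50.0, np.float64(0.3)), (-52.5, np.float64(-1.2)), (-55.25, np.float64(0.4)), (-56.0, np.float64(0.4)), (-56.25, np.float64(0.4)), (-60.38, np.float64(0.4)), (-63.5, np.float64(-0.4)), (-63.88, np.float64(-0.4)), (-64.62, np.float64(-0.3)), (-70.12, np.float64(0.4))]
[(-26.12, np.float64(0.4)), (-27.75, np.float64(-0.5)), (-36.0, np.float64(-2.0)), (-41.0, np.float64(0.4)), (-41.75, np.float64(0.4)), (-46.88, np.float64(0.3)), (-54.5, np.float64(2.0)), (-61.75, np.float64(-0.5)), (-65.0, np.float64(0.4)), (-71.25, np.float64(-1.4)), (-74.0, np.float64(0.4))]
```

View pics/r2.png

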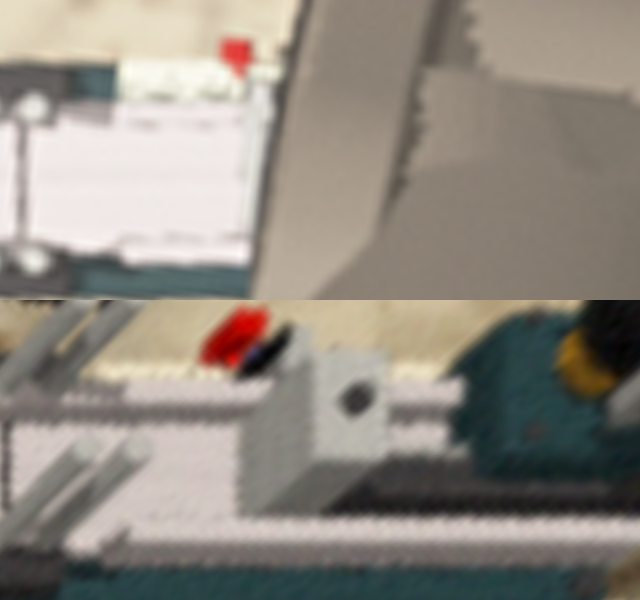

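Scene tracking gives a shift of 19.0 mm. The stop front was at y = -37.6 and the mark is at -54.6, so the target shift is about 17.0. I wind a little further for certainty, then back through the play and part of the return.

```bash
cat > k.py <<'E'
from h import *
import sys
L=[]
for c in("scene","top"):
    r0=cv2.imread(f"pics/{c}0.png")
    for _ in range(2 if c=="scene" else 1):
        im,d=bot.read_camera(c);L.append(track(c,im,r0) if c=="scene" else None)
    cv2.imwrite(f"pics/{c}{sys.argv[1]}.png",im)
    if c=="top":
        for xs in((-.006,.002),(-.001,.007),(.004,.011)):
            p=cv2.GaussianBlur(gray(c,im,.036,-.075,-.025,*xs),(0,0),4).mean(0);g=np.diff(p)
            print([(round(-25-j/8,2),round(float(g[j]),1)) for j in range(5,len(g)-5) if abs(g[j])==abs(g[j-5:j+6]).max() and abs(g[j])>.3])
print(L,2*np.degrees(np.arctan2(bot.get_obs()["tool_rot"][2],bot.get_obs()["tool_rot"][1])))
E
python3 -m pendant '[[0.02,0,0,0,-7],[0.02,0,0,0,0],[0.02,0,0,0,0],[0.02,0,0,0,0]]'; python3 k.py 3
python3 -m pendant '[[0.02,0,0,0,7],[0.02,0,0,0,7],[0.02,0,0,0,5],[0.02,0,0,0,0],[0.02,0,0,0,0]]'; python3 k.py 4
```

```text
t: 6.92
eef_pos: [0.4966, -0.3207, 0.2097]
tool_rot: [0.002, 0.572, 0.82, 0.001]
contact_force: [6.1, 1.7, -11.9]
gripper_width: 0.333
grasp_force: 82.0
[(-60.25, -5.9), (-60.38, -5.9), (-63.5, 2.6)]
[(-56.62, -0.7), (-61.12, -5.3), (-65.0, 2.0)]
[(-57.25, -0.7), (-61.88, -5.4), (-65.5, 2.1)]
[(np.float32(20.770199), np.float32(0.98972356)), (np.float32(20.78449), np.float32(0.98919755)), None] 110.19985856368702
t: 7.48
eef_pos: [0.4961, -0.3208, 0.2097]
tool_rot: [0.001, 0.699, 0.715, 0.001]
contact_force: [5.7, 2.7, -6.2]
gripper_width: 0.329
grasp_force: 80.8
[(-59.38, -4.2), (-62.88, 2.5), (-68.0, -0.3)]
[(-60.62, -4.8), (-63.62, 2.6)]
[(-56.25, -0.6), (-61.38, -6.1), (-64.38, 2.9)]
[(np.float32(19.844309), np.float32(0.9833055)), (np.float32(19.833073), np.float32(0.9827825)), None] 91.27740471128796
```

```bash
python3 -m pendant '[[0.02,0,0,0,5],[0.02,0,0,0,0],[0.02,0,0,0,0],[0.06,0,0,0,0],[0.06,0,0,0,0],[0.06,0,0,-0.03,0],[0.06,0,0,-0.04,0],[0.06,-0.03,0,-0.02,0],[0.06,-0.04,0,0,0],[0.06,-0.04,0,0,0],[0.06,-0.02,0,0,0],[0.06,0,0,0,0]]'; cat > k2.py <<'E'
from h import *
import sys
for c in("top","scene"):
    r0=cv2.imread(f"pics/{c}0.png");im,d=bot.read_camera(c);cv2.imwrite(f"pics/{c}{sys.argv[1]}.png",im)
    print(c,"track",track(c,im,r0),"red",red(c,O,YAW,im))
    if c=="top":
        for a in(r0,im):
            for xs in((-.010,-.003),(.003,.010),(-.01,.01)):
                p=cv2.GaussianBlur(gray(c,a,.036,-.085,-.025,*xs),(0,0),4).mean(0);g=np.diff(p)
                print([(round(-25-j/8,2),round(float(g[j]),1)) for j in range(5,len(g)-5) if abs(g[j])==abs(g[j-5:j+6]).max() and abs(g[j])>.5])
        T=gray(c,r0,.036,-.062,-.033,-.012,.013);S=gray(c,im,.036,-.09,-.03,-.012,.013)
        r=cv2.matchTemplate(S,T,cv2.TM_CCOEFF_NORMED)[0];print("top corr shift",r.argmax()/8-3,r.max())
        top=rect(c,im,O,YAW,.0185,-.085,-.02,-.02,.04,12000)
        t0=rect(c,r0,O,YAW,.0185,-.085,-.02,-.02,.04,12000)
cv2.imwrite("pics/r%s.png"%sys.argv[1],cv2.resize(np.vstack([t0,top]),(325,600)))
E
python3 k2.py 5
```

```text
t: 8.63
eef_pos: [0.4827, -0.4583, 0.299]
tool_rot: [0.002, 0.733, 0.68, -0.002]
contact_force: [-0.5, -1.0, -0.2]
gripper_width: 0.703
grasp_force: 0.0
top track (np.float32(19.058458), np.float32(0.8970371)) red (np.float64(-0.0546573275862069), np.float64(0.026125000000000002), np.float64(-0.05400023738469886))
[(-36.88, -0.7), (-49.62, 0.6), (-51.38, 0.8), (-55.75, -5.7), (-64.38, 1.0)]
[(-37.62, -0.7), (-51.25, 0.6), (-55.12, -5.5), (-58.75, 3.0), (-69.0, 3.2)]
[(-36.88, -0.7), (-43.88, -1.3), (-49.88, 1.4), (-55.38, -5.7), (-58.75, 1.8), (-64.12, 0.7), (-69.0, 1.2)]
[(-56.0, -0.8), (-57.0, -0.5), (-63.38, -0.6), (-66.0, 0.6), (-74.5, -5.8), (-81.0, 1.0), (-81.25, 1.0)]
[(-54.75, -0.6), (-55.75, -0.6), (-74.0, -5.3), (-77.0, 2.7)]
[(-55.38, -0.7), (-62.38, -1.5), (-68.38, 1.5), (-74.12, -5.5), (-77.25, 1.6), (-82.75, 0.5)]
top corr shift 18.75 0.99457103
scene track (np.float32(18.718903), np.float32(0.97900313)) red (np.float64(-0.05168848425196851), np.float64(0.028000000000000004), np.float64(-0.053778260368663594))
```

View pics/r5.png

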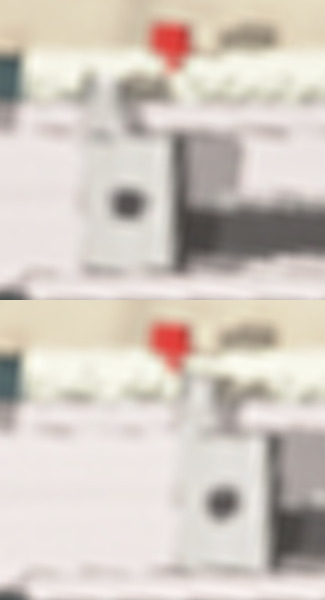

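The lower strip shows the red tip at column 175 and the stop arm's front edge at about 184. Both cameras agree on an 18.75 mm shift, so the stop is still about 1.8 mm past the mark. I check that with the networks, then regrip and turn 7° clockwise.

```bash
python3 - <<'E'
from h import *
ey=np.array([-np.sin(YAW),np.cos(YAW)])
for c in("top","scene"):
  for n,z,p in(("stop_index",.027,(.475,-.2505)),("set_mark",.0185,(.5022,-.2464))):
    m,L=P(n,c,z,4,np.array(p),.03)
    if m is not None:print(n,c,m,"y:",(L[:,:2]-O)@ey)
E
python3 -m pendant '[[0.06,0.03,0,0,0],[0.06,0.04,0,0,0],[0.06,0.04,0,0,0],[0.06,0.02,0,0.02,0],[0.06,0,0,0.03,0],[0.06,0,0,0.04,0],[0.06,0,0,0,0],[0.02,0,0,0,0],[0.02,0,0,0,0],[0.02,0,0,0,0],[0.02,0,0,0,0]]' 80; python3 k.py 6
```

```text
stop_index top [ 0.4755 -0.2478  0.027 ] y: [-0.055  -0.0541 -0.0518 -0.0542]
set_mark top [ 0.5008 -0.2468  0.0185] y: [-0.0509 -0.0574 -0.0577 -0.0539]
stop_index scene [ 0.4786 -0.2488  0.027 ] y: [-0.058  -0.0538 -0.0557 -0.0543]
set_mark scene [ 0.5076 -0.242   0.0185] y: [-0.0501 -0.0508 -0.0542 -0.0519]
t: 11.25
eef_pos: [0.4959, -0.3217, 0.2106]
tool_rot: [0.002, 0.731, 0.683, 0.001]
contact_force: [-0.6, 0.4, 5.6]
gripper_width: 0.329
grasp_force: 78.7
[(-54.88, -0.6), (-60.25, -5.3), (-63.25, 2.4)]
[(-54.75, -0.8), (-55.12, -0.8), (-57.5, 0.7), (-60.88, -5.6), (-64.38, 2.2), (-64.88, 2.2)]
[(-56.12, -0.6), (-61.5, -5.1), (-65.75, 2.1)]
[(np.float32(18.678747), np.float32(0.97851074)), (np.float32(18.662128), np.float32(0.9805688)), None] 86.13230454872274
```

```bash
python3 -m pendant '[[0.02,0,0,0,4],[0.02,0,0,0,3],[0.02,0,0,0,0],[0.02,0,0,0,0],[0.06,0,0,0,0],[0.06,0,0,0,0],[0.06,0,0,-0.03,0],[0.06,0,0,-0.04,0],[0.06,-0.03,0,-0.02,0],[0.06,-0.04,0,0,0],[0.06,-0.04,0,0,0],[0.06,-0.02,0,0,0]]'; python3 k2.py 7
```

```text
t: 12.4
eef_pos: [0.4678, -0.4545, 0.2993]
tool_rot: [0.002, 0.773, 0.635, -0.001]
contact_force: [-1.1, -1.4, -0.4]
gripper_width: 0.701
grasp_force: 0.0
top track (np.float32(16.955532), np.float32(0.91454077)) red (np.float64(-0.05439402173913044), np.float64(0.026125000000000002), np.float64(-0.053979653560626895))
[(-36.88, -0.7), (-49.62, 0.6), (-51.38, 0.8), (-55.75, -5.7), (-64.38, 1.0)]
[(-37.62, -0.7), (-51.25, 0.6), (-55.12, -5.5), (-58.75, 3.0), (-69.0, 3.2)]
[(-36.88, -0.7), (-43.88, -1.3), (-49.88, 1.4), (-55.38, -5.7), (-58.75, 1.8), (-64.12, 0.7), (-69.0, 1.2)]
[(-54.88, -0.6), (-68.12, 0.9), (-72.38, -5.9), (-80.25, 0.9), (-80.5, 0.9)]
[(-53.12, -0.5), (-53.88, -0.6), (-54.88, -0.5), (-67.88, 0.5), (-72.0, -5.6), (-75.12, 2.8)]
[(-53.5, -0.6), (-60.38, -1.5), (-66.0, 1.5), (-72.12, -5.6), (-75.38, 1.6), (-80.75, 0.7), (-80.88, 0.7)]
top corr shift 16.875 0.9955835
scene track (np.float32(16.782108), np.float32(0.98510224)) red (np.float64(-0.051663043478260874), np.float64(0.028000000000000004), np.float64(-0.05381864321146427))
```

View pics/r7.png

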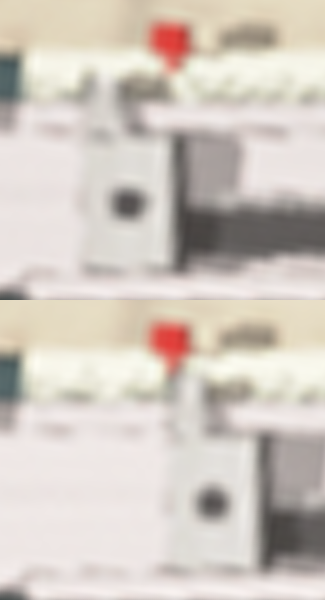

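The arm's front edge (column 174) now lines up with the red tip (column 175), within about 0.3 mm by the measured edges. On to the bar.

```bash
python3 -m pendant '[[0.05,0.033,0.0127,0,0],[0.05,0.033,0.0127,0,0],[0.05,0.033,0.0127,0,0],[0.05,0.033,0.0127,0,0],[0.05,0.033,0.0127,0,0],[0.05,0.033,0.0127,0,0],[0.05,0,0,0.01,-6],[0.05,0,0,0.01,-6],[0.05,0,0,0.01,-6],[0.05,0,0,0.01,-6],[0.05,0,0,0.01,-5.3],[0.05,0,0,0,0]]' 50; python3 - <<'E'
from h import *
o=bot.get_obs();q=o["tool_rot"];f=2*np.arctan2(q[2],q[1]);print(o["eef_pos"],np.degrees(f),o["q"])
# bar again, from top now and start picture
im,d=bot.read_camera("top")
for r in bot.trace("fin_bar","top")[:1]:
    q=np.argwhere(r["mask"])[:,::-1];W=np.array([atz("top",p,.022)[:2] for p in q]);print(r["score"],len(q),cv2.minAreaRect((W*1000).astype(np.float32)))
C=np.array([.5885,-.299])
yb=np.array([-.311,.9505]);G=C+.025*yb;dw=G-o["eef_pos"][:2];print(G,"tool dx dy",dw@[np.cos(f),np.sin(f)],dw@[np.sin(f),-np.cos(f)])
for cam,z in(("top",.022),("scene",.022)):
    im=cv2.imread(f"pics/{cam}7.png") if cam=="top" else cv2.imread("pics/scene0.png")
    r=rect(cam,im,C,.316,z,-.08,.08,-.03,.03,4000);cv2.imwrite(f"pics/b_{cam}.png",r)
cv2.imwrite("pics/b.png",np.vstack([cv2.imread("pics/b_top.png"),cv2.imread("pics/b_scene.png")]))
E
```

```text
t: 13.5
eef_pos: [0.5817, -0.2677, 0.2462]
tool_rot: [-0.002, 0.583, 0.812, -0.0]
contact_force: [-0.6, -0.4, 0.7]
gripper_width: 0.586
grasp_force: 0.0
[ 0.5817 -0.2677  0.2462] 108.66102733917178 [ 0.6899  0.6501 -0.4967  1.7348  0.3889  0.8599  0.3459]
0.52 311 ((601.4982299804688, -342.266357421875), (24.8995304107666, 39.445594787597656), 16.827749252319336)
[ 0.5807 -0.2752] tool dx dy -0.006842349905586545 -0.003304796109372835
```

View pics/b.png

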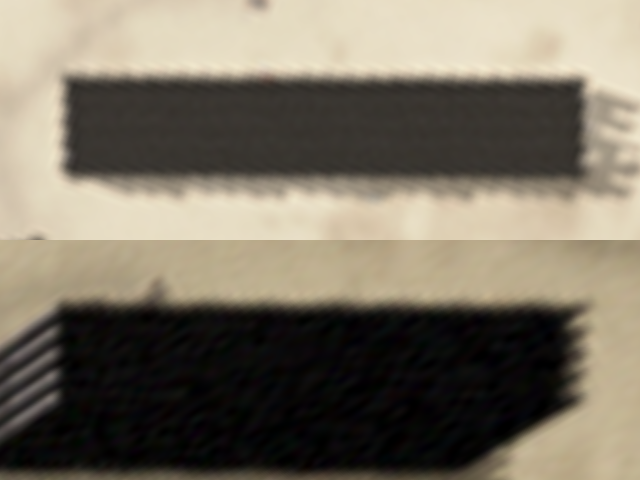

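The bar spans columns 66–583 (129.3 mm long) and rows 78–176, and it is straight in the crop. I correct the centre to (0.587, -0.301), then descend and grip.

```bash
python3 -m pendant '[[0.05,-0.0078,-0.0052,0,0.5],[0.05,0,0,0.02,0],[0.05,0,0,0.02,0],[0.05,0,0,0.012,0],[0.05,0,0,0,0],[0.05,0,0,0,0]]'
```

```text
t: 14.1
eef_pos: [0.58, -0.278, 0.1963]
tool_rot: [-0.0, 0.589, 0.808, -0.0]
contact_force: [1.2, 0.4, 0.5]
gripper_width: 0.585
grasp_force: 0.0
```

```bash
python3 -m pendant '[[0.05,0,0,0.014,0],[0.05,0,0,0,0],[0.015,0,0,0,0],[0.015,0,0,0,0],[0.015,0,0,0,0],[0.015,0,0,0,0],[0.015,0,0,0,0]]' 50; python3 -m pendant '[[0.015,0,0,-0.02,0],[0.015,0,0,-0.03,0],[0.015,0,0,-0.03,0],[0.015,0,0,0,0],[0.015,0,0,0,0]]'
python3 - <<'E'
from h import *
o=bot.get_obs();q=o["tool_rot"];f=2*np.arctan2(q[2],q[1]);e=o["eef_pos"];print(e,np.degrees(f))
ex=np.array([np.cos(YAW),np.sin(YAW)]);ey=np.array([-np.sin(YAW),np.cos(YAW)])
G=O+ey*(-.0545+.065+.025+.016);dw=G-e[:2]
print(G,"turn(ccw)",np.degrees(YAW)+90-np.degrees(f),"tool",dw@[np.cos(f),np.sin(f)],dw@[np.sin(f),-np.cos(f)])
im,_=bot.read_camera("scene");cv2.imwrite("pics/g.png",im[150:400,200:520])
E
```

```text
t: 14.68
eef_pos: [0.5805, -0.2779, 0.183]
tool_rot: [0.001, 0.588, 0.809, 0.0]
contact_force: [-0.5, 1.2, 3.9]
gripper_width: 0.267
grasp_force: 49.6
t: 15.1
eef_pos: [0.5805, -0.2781, 0.2639]
tool_rot: [0.002, 0.588, 0.809, 0.0]
contact_force: [-0.2, -0.2, -2.4]
gripper_width: 0.268
grasp_force: 49.5
[ 0.5805 -0.2781  0.2639] 107.90484019936062
[ 0.464  -0.1431] turn(ccw) -12.14661435829585 tool 0.16430053171326875 -0.06933188549130122
```

View pics/g.png

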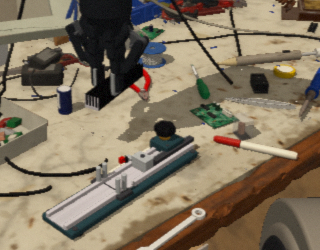

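```bash
python3 -m pendant '[[0.015,0,0,0,6.1],[0.015,0,0,0,6.05],[0.015,0.0243,-0.0171,0,0],[0.015,0.0243,-0.0171,0,0],[0.015,0.0243,-0.0171,0,0],[0.015,0.0243,-0.0171,0,0],[0.015,0.0243,-0.0171,0,0],[0.015,0.0243,-0.0171,0,0],[0.015,0,0,0,0],[0.015,0,0,0,0],[0.015,0,0,0,0]]'
cat > b.py <<'E'
from h import *
o=bot.get_obs();q=o["tool_rot"];f=2*np.arctan2(q[2],q[1]);e=o["eef_pos"]
ex=np.array([np.cos(YAW),np.sin(YAW)]);ey=np.array([-np.sin(YAW),np.cos(YAW)])
G=O+ey*(-.0545+.065+.025+.016);dw=G-e[:2]
print(e,"turn cw",np.degrees(f)-90-np.degrees(YAW),"tool",dw@[np.cos(f),np.sin(f)],dw@[np.sin(f),-np.cos(f)],"block xy of tcp",(e[:2]-O)@ex,(e[:2]-O)@ey,"Fblock",o["contact_force"][:2]@ex,o["contact_force"][:2]@ey,o["contact_force"][2])
E
python3 b.py; python3 - <<'E'
from h import *
out=[]
for c in("top","scene"):
    im,_=bot.read_camera(c);out.append(rect(c,im,O,YAW,.03,-.1,.12,-.045,.055,3636))
    if c=="scene":cv2.imwrite("pics/h_s.png",im[180:430,200:520])
cv2.imwrite("pics/h.png",np.vstack([cv2.resize(x,(600,272)) for x in out]))
E
```

```text
t: 16.07
eef_pos: [0.4632, -0.1435, 0.2615]
tool_rot: [-0.0, 0.671, 0.742, -0.0]
contact_force: [0.4, -0.1, -1.7]
gripper_width: 0.265
grasp_force: 49.6
[ 0.4632 -0.1435  0.2615] turn cw 0.0130074586763671 tool 0.0003270315647661381 0.0008864552099617356 block xy of tcp -0.0008863809434378714 0.05117276719795862 Fblock 0.4389344849245267 -0.11980772402005753 -1.7012303456244555
```

View pics/h.png

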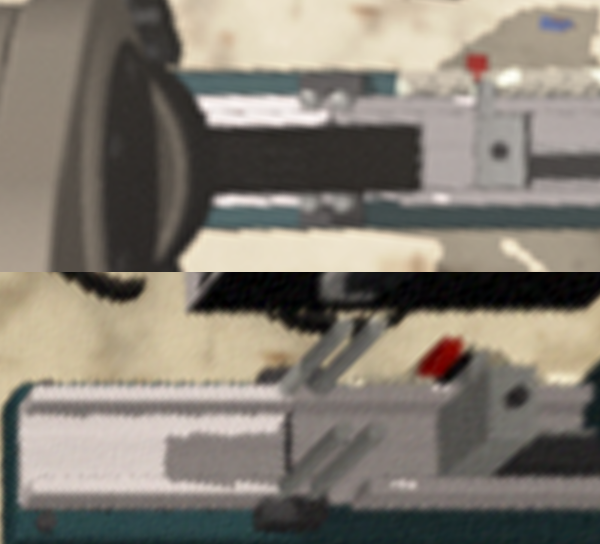

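```bash
python3 -m pendant '[[0.015,0.0003,0.0009,0.015,0],[0.015,0,0,0.02,0],[0.015,0,0,0.015,0],[0.015,0,0,0.006,0],[0.015,0,0,0,0],[0.015,0,0,0,0]]'; python3 b.py; python3 -m pendant '[[0.015,0,0,0.002,0],[0.015,0,0,0.002,0],[0.015,0,0,0,0],[0.015,0,0,0,0]]';python3 b.py;
```

```text
t: 16.67
eef_pos: [0.4646, -0.143, 0.2062]
tool_rot: [-0.0, 0.671, 0.742, 0.0]
contact_force: [0.4, 0.7, -2.4]
gripper_width: 0.267
grasp_force: 49.5
[ 0.4646 -0.143   0.2062] turn cw -0.013471180841750474 tool 3.915732758507578e-05 -0.0005400759795423855 block xy of tcp 0.0005400667580826167 0.05146071569274606 Fblock 0.47257942607829945 0.6102328325171633 -2.4100256235794495
t: 17.0
eef_pos: [0.4643, -0.1428, 0.2026]
tool_rot: [0.0, 0.671, 0.742, 0.0]
contact_force: [0.5, 0.1, -1.7]
gripper_width: 0.268
grasp_force: 49.5
[ 0.4643 -0.1428  0.2026] turn cw 0.010658199921178557 tool -0.000212312492724416 -0.0002805578744806017 block xy of tcp 0.00028051837511220345 0.05171236467861758 Fblock 0.497987710605729 0.033868808165643347 -1.7458349833971827
```

```bash
python3 -m pendant '[[0.015,0,0,0.0015,0],[0.015,0,0,0.0015,0],[0.015,0,0,0,0],[0.015,0,0,0,0]]';python3 -m pendant '[[0.015,0,0,0.001,0],[0.015,0,0,0,0],[0.015,0,0,0,0]]'
```

```text
t: 17.33
eef_pos: [0.4641, -0.1427, 0.1991]
tool_rot: [-0.0, 0.671, 0.742, -0.0]
contact_force: [-0.3, 1.0, -2.5]
gripper_width: 0.262
grasp_force: 49.5
t: 17.58
eef_pos: [0.4642, -0.1426, 0.1988]
tool_rot: [0.0, 0.671, 0.742, -0.0]
contact_force: [-3.1, 0.3, 7.1]
gripper_width: 0.266
grasp_force: 50.7
```

```bash
python3 -m pendant '[[0.04,0,0,0,0],[0.04,0,0,0,0],[0.04,0,0,-0.001,0],[0.015,0,0,0,0],[0.015,0,0,0,0],[0.015,0,0,0,0],[0.015,0,0,0,0]]' 25; python3 b.py; python3 -m pendant '[[0.015,-0.003,0,0,0],[0.015,-0.004,0,0,0],[0.015,-0.003,0,0,0],[0.015,0,0,0,0],[0.015,0,0,0,0]]';python3 b.py; python3 k2.py 9 | grep -E "track|corr"; python3 - <<'E'
from h import *
out=[]
for c in("top","scene"):
    out.append(rect(c,cv2.imread(f"pics/{c}9.png"),O,YAW,.036,-.1,.12,-.045,.055,3636))
cv2.imwrite("pics/i.png",np.vstack([cv2.resize(x,(600,272)) for x in out]))
E
```

```text
t: 18.17
eef_pos: [0.4643, -0.1428, 0.1994]
tool_rot: [0.0, 0.671, 0.742, 0.0]
contact_force: [-0.1, 0.7, 4.1]
gripper_width: 0.273
grasp_force: 25.1
[ 0.4643 -0.1428  0.1994] turn cw 0.018833763262844805 tool -0.0002705475233210455 -0.0003419997227566485 block xy of tcp 0.0003419107722860584 0.051770659927834806 Fblock -0.05228291227251588 0.6888042451230424 4.055831762421453
t: 18.58
eef_pos: [0.4655, -0.1532, 0.1994]
tool_rot: [0.0, 0.671, 0.742, 0.0]
contact_force: [0.6, 1.6, 5.2]
gripper_width: 0.271
grasp_force: 25.2
[ 0.4655 -0.1532  0.1994] turn cw -0.01075412237880169 tool 0.010245769454645557 -0.0004893522200846528 block xy of tcp 0.0004874291333800843 0.04125413887694246 Fblock 0.7074355167469668 1.5257218074646965 5.226250493763569
top track (np.float32(16.796312), np.float32(0.85321254)) red (np.float64(-0.054149390243902445), np.float64(0.026875000000000003), np.float64(-0.054359187442289944))
top corr shift 16.875 0.87021166
scene track (np.float32(16.676544), np.float32(0.8492148)) red None
```

View pics/i.png

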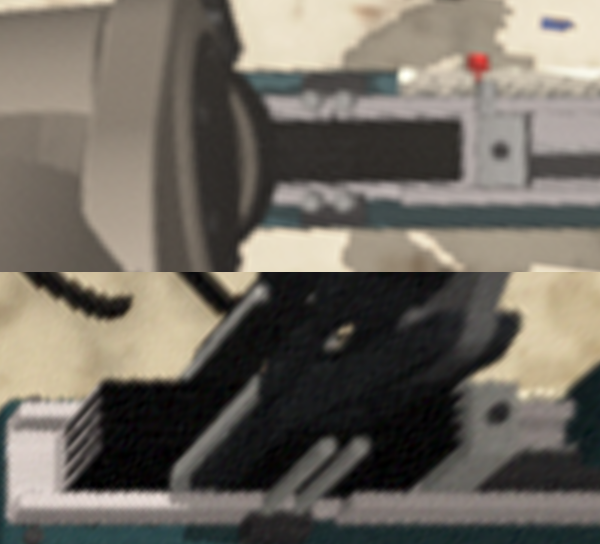

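The bar lies flat in the channel with its end at column 462 and the stop face at 478, a gap of about 5.9 mm. I creep in.

```bash
python3 -m pendant '[[0.015,-0.0025,0,0,0],[0.015,-0.002,0,0,0],[0.015,0,0,0,0],[0.015,0,0,0,0]]';python3 b.py; python3 -m pendant '[[0.015,-0.0005,0,0,0],[0.015,0,0,0,0],[0.015,0,0,0,0]]';python3 b.py
```

```text
t: 19.02
eef_pos: [0.4659, -0.157, 0.1994]
tool_rot: [0.0, 0.67, 0.742, 0.0]
contact_force: [0.0, 3.0, 6.0]
gripper_width: 0.276
grasp_force: 25.4
[ 0.4659 -0.157   0.1994] turn cw 0.03466372612637958 tool 0.014008356918797895 -0.000412474117703447 block xy of tcp 0.0004209490437300267 0.0374918951901126 Fblock 0.3477433895532915 2.983400242204664 5.987518828447247
t: 19.27
eef_pos: [0.4659, -0.1571, 0.1994]
tool_rot: [-0.0, 0.67, 0.742, 0.0]
contact_force: [-1.3, 3.5, 6.8]
gripper_width: 0.273
grasp_force: 25.5
[ 0.4659 -0.1571  0.1994] turn cw 0.04713563219727934 tool 0.014183665404368585 -0.00041709042059445727 block xy of tcp 0.0004287587821943664 0.03731668252386893 Fblock -0.9557140916030354 3.648623857388774 6.76730440995251
```

```bash
 python3 -m pendant '[[0.015,-0.0005,0,0,0],[0.015,0,0,0,0],[0.015,0,0,0,0]]';python3 b.py
```

```text
t: 19.52
eef_pos: [0.4659, -0.1576, 0.1994]
tool_rot: [-0.0, 0.67, 0.742, 0.0]
contact_force: [0.1, 3.9, 7.5]
gripper_width: 0.277
grasp_force: 25.5
[ 0.4659 -0.1576  0.1994] turn cw 0.054229223631833356 tool 0.01462771113199085 -0.00041353821739690866 block xy of tcp 0.0004273828442387286 0.03687268682489272 Fblock 0.49068126224131436 3.84902312250034 7.531322037216553
```

```bash
cat > s.py <<'E'
from h import *
im,_=bot.read_camera("top");r0=cv2.imread("pics/top7.png")
T=gray("top",r0,.036,-.0755,-.0545,-.012,.013);S=gray("top",im,.036,-.085,-.045,-.012,.013)
r=cv2.matchTemplate(S,T,cv2.TM_CCOEFF_NORMED)[0];print("stop shift since set (+ = outwards)",r.argmax()/8-9.5,r.max())
p=cv2.GaussianBlur(gray("top",im,.037,-.085,-.035,-.008,.008),(0,0),3).mean(0);g=np.diff(p);print([(round(-35-j/8,2),round(float(g[j]),1)) for j in range(5,len(g)-5) if abs(g[j])==abs(g[j-5:j+6]).max() and abs(g[j])>1])
E
python3 s.py; python3 -m pendant '[[0.015,-0.0007,0,0,0],[0.015,0,0,0,0],[0.015,0,0,0,0]]';python3 b.py; python3 s.py
```

```text
stop shift since set (+ = outwards) 0.25 0.9317135
[(-53.88, 3.5), (-60.5, -1.3), (-60.88, -1.3), (-65.75, 1.3), (-72.0, -3.1), (-72.12, -3.1), (-75.38, 1.8)]
t: 19.82
eef_pos: [0.466, -0.1582, 0.1994]
tool_rot: [-0.0, 0.67, 0.742, 0.0]
contact_force: [0.1, 3.4, 6.3]
gripper_width: 0.274
grasp_force: 25.5
[ 0.466  -0.1582  0.1994] turn cw 0.05612464997502986 tool 0.01529457575405986 -0.00040191264114200557 block xy of tcp 0.0004168943995309088 0.03620582528125741 Fblock 0.43319341461946215 3.38433031081194 6.3434186061841515
stop shift since set (+ = outwards) 0.375 0.9106296
[(-54.5, 4.2), (-60.5, -1.3), (-65.38, 1.3), (-66.38, 1.3), (-72.0, -3.1), (-75.5, 1.7)]
```

```bash
python3 -m pendant '[[0.015,-0.0004,0,-0.0004,0],[0.015,0,0,0,0],[0.015,0,0,0,0]]';python3 b.py; python3 -m pendant '[[0.015,-0.0004,0,0,0],[0.015,0,0,0,0],[0.015,0,0,0,0]]';python3 b.py; python3 s.py
```

```text
t: 20.12
eef_pos: [0.4657, -0.159, 0.1994]
tool_rot: [-0.0, 0.67, 0.742, 0.0]
contact_force: [-0.4, 4.1, 1.7]
gripper_width: 0.276
grasp_force: 25.0
[ 0.4657 -0.159   0.1994] turn cw 0.03809658717039799 tool 0.016046185312210436 -4.12640806311144e-05 block xy of tcp 5.193335391833426e-05 0.03545384567178482 Fblock -0.011702017289137924 4.144442506192628 1.665563303653738
t: 20.37
eef_pos: [0.4657, -0.1591, 0.1994]
tool_rot: [-0.0, 0.67, 0.742, 0.0]
contact_force: [0.2, 5.5, 1.9]
gripper_width: 0.273
grasp_force: 25.0
[ 0.4657 -0.1591  0.1994] turn cw 0.043094192714645096 tool 0.01616219382527207 -5.0959298040924024e-05 block xy of tcp 6.311544304471377e-05 0.0353378490745641 Fblock 0.7050277455008689 5.419305390847245 1.9459133291068538
stop shift since set (+ = outwards) 0.375 0.90078324
[(-54.25, 4.5), (-60.62, -1.3), (-65.5, 1.3), (-66.25, 1.4), (-72.12, -3.1), (-75.38, 1.8)]
```

```bash
python3 -m pendant '[[0.015,-0.0004,0,0,0],[0.015,-0.0004,0,0,0],[0.015,0,0,0,0],[0.015,0,0,0,0],[0.015,0,0,0,0]]';python3 b.py; python3 s.py
```

```text
t: 20.83
eef_pos: [0.4657, -0.1593, 0.1994]
tool_rot: [-0.001, 0.67, 0.742, 0.0]
contact_force: [-0.6, 6.4, 2.8]
gripper_width: 0.272
grasp_force: 25.1
[ 0.4657 -0.1593  0.1994] turn cw 0.07292095174760238 tool 0.016315641483023488 -4.731828088975288e-05 block xy of tcp 6.808332848129652e-05 0.03518443195341805 Fblock 0.05000588950014357 6.4597096757969625 2.840066299839279
stop shift since set (+ = outwards) 0.375 0.9012489
[(-54.38, 4.5), (-60.75, -1.3), (-66.62, 1.3), (-72.12, -3.2), (-75.25, 1.8)]
```

```bash
python3 -m pendant '[[0.015,-0.0004,0,0,0],[0.015,-0.0004,0,0,0],[0.015,-0.0003,0,0,0],[0.015,0,0,0,0],[0.015,0,0,0,0],[0.015,0,0,0,0],[0.015,0,0,0,0]]';python3 b.py; python3 s.py
```

```text
t: 21.47
eef_pos: [0.4658, -0.1595, 0.1994]
tool_rot: [-0.001, 0.67, 0.742, 0.001]
contact_force: [-1.4, 10.7, 4.3]
gripper_width: 0.269
grasp_force: 25.2
[ 0.4658 -0.1595  0.1994] turn cw 0.11661197079831442 tool 0.01654525687505611 -7.769972870255067e-05 block xy of tcp 0.00011137349098464002 0.034954935531859126 Fblock -0.36846201964208875 10.758447083073296 4.317227664261485
stop shift since set (+ = outwards) 0.5 0.8997344
[(-54.5, 4.4), (-60.88, -1.3), (-66.0, 1.3), (-66.75, 1.3), (-72.25, -3.1), (-75.5, 1.8)]
```

Pressed at about 10 N with the stop still in place. I release and lift off.

```bash
python3 -m pendant '[[0.045,0,0,0,0],[0.045,0,0,0,0],[0.045,0,0,0,0],[0.045,0,0,-0.02,0],[0.045,0,0,-0.04,0],[0.045,0,0,-0.04,0],[0.045,0.04,0,-0.01,0],[0.045,0.04,0,0,0],[0.045,0.04,0,0,0],[0.045,0.04,0,0,0],[0.045,0.03,0,0,0],[0.045,0,0,0,0]]'; python3 s.py; python3 k2.py 10|grep -E "red|corr"; python3 - <<'E'
from h import *
out=[]
for c in("top","scene"):
    out.append(rect(c,cv2.imread(f"pics/{c}10.png"),O,YAW,.0185,-.1,.12,-.045,.055,3636))
cv2.imwrite("pics/j.png",np.vstack([cv2.resize(x,(800,300)) for x in out]))
E
```

```text
t: 22.52
eef_pos: [0.4464, 0.0329, 0.3103]
tool_rot: [-0.0, 0.668, 0.744, 0.001]
contact_force: [-0.1, 0.4, 2.0]
gripper_width: 0.524
grasp_force: 0.0
stop shift since set (+ = outwards) 0.375 0.90158314
[(-54.38, 4.4), (-60.75, -1.3), (-65.62, 1.2), (-66.38, 1.3), (-66.5, 1.3), (-72.12, -3.1), (-75.25, 1.8)]
top track (np.float32(29.825644), np.float32(0.19266526)) red (np.float64(-0.05441323529411765), np.float64(0.026000000000000002), np.float64(-0.05399367862969005))
top corr shift 18.0 0.27708316
scene track (np.float32(17.42544), np.float32(0.73556346)) red (np.float64(-0.051157990314769974), np.float64(0.033125), np.float64(-0.05527289628835589))
```

View pics/j.png

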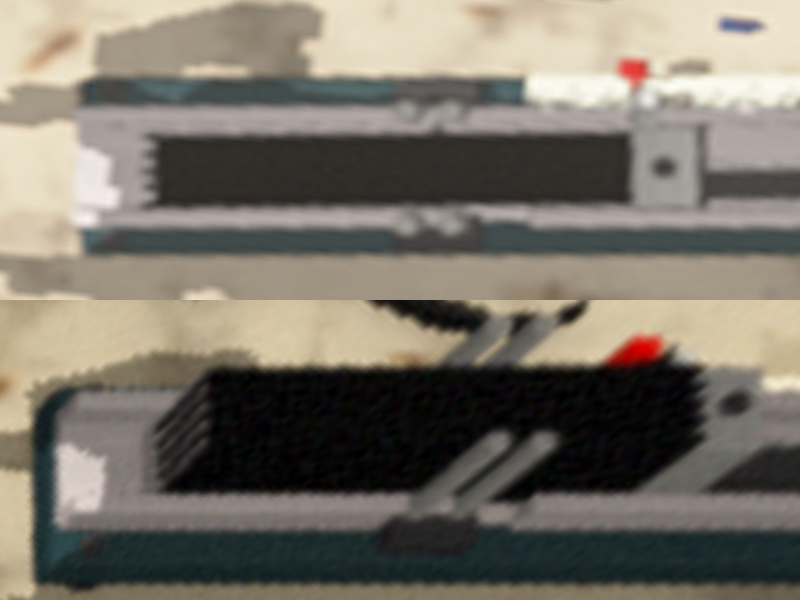

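The bar lies straight in the channel, butted on the stop at column 631, with the index under the red tip at column 636. The stop's back edge is unchanged at -72.1, and the gripper is clear.

```bash
python3 -c "
from station import bot
print(bot.hand_in())"
```

```text
the job is handed in; nothing more can be done
None
```

The job is handed in: the stop was wound past the mark and brought back to within about 0.5 mm of it by camera, and the bar was pressed home against it at about 10 N and released, lying flat in the channel; the hand-in returned no verdict.

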